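# Locate a drawer front on the fitting jig

### The arm

A 6-joint arm with a two-finger parallel gripper is mounted at the origin on the work surface. World frame = base frame: x ahead of the robot, y to its left, z up, the work surface at z = 0. Lengths are in mm, angles in degrees, forces in N, time in s.
With the tool pointing down it reaches from about 300 to 850 mm from the base axis. Payload 4.2 kg.
Tool frame: the origin (TCP) lies midway between the tips of the shut fingers; the grasp point (between the pads) lies 19 mm behind it; z points along the fingers, y is the line along which they close (so a half turn about z gives the same grasp; the last joint's range is limited). The gripper opens to 91 mm and grips with 3 to 60 N. Pads are 32 mm wide; open, the fingers measure 118 mm over their backs; the gripper's body (76 mm by 178 mm) begins 60 mm behind the grasp point.
Start: joints at [63.369, 18.312, 89.639, -0, 72.044, -1.146], TCP at [247.414, 519.066, 213.976] pointing down, gripper open.
Joint ranges: [-177.97, 177.97], [-48.28, 115.42], [12.27, 149.76], [-77.06, 257.06], [2.81, 150.46], [-146.56, 146.56]. Speed limits (degrees/s): [147.25, 147.25, 180, 180, 180, 180].

### API

Orientations are given as [roll, pitch, yaw] about the fixed x, y, z axes, in that order (R = Rz(yaw) Ry(pitch) Rx(roll)).
In Python, from workcell import env gives the robot as it stands.
- The arm moves only by the shell command python3 -m jog 'ROWS' [FORCE]. ROWS is a JSON object of lists of equal length, an entry for each row: "jaw": the finger opening in mm, from 0 to 91.2; "slide": the shift along the tool's x, y, z in units of 30 mm (1.0 is 30 mm), a list of three; "spin": the turn about the tool's z in units of 8 degrees (1.0 is 8 degrees). In form: {"jaw": [jaw, ...], "slide": [[dx, dy, dz], ...], "spin": [spin, ...]}. A call has 1 to 10 rows; each row shifts and turns the commanded pose from where the row before left it, along the tool's axes as they then stand; what a row does not reach is not made up. A row lasts 1/10 s, in which the tool goes at most 50 mm and 8.59 degrees, less where a joint would pass 70% of its speed; a pose out of reach is approached as far as the arm can. A call is refused whole if a number of a shift passes 1 or a number of a turn 1, either way. A call with a gripper value outside its range is refused whole. The fingers move at their own pace and stop on an object; FORCE is the grip in N (left out, the last holds). Time passes only in rows, so rows that do not move let the fingers close. It gives the time, the measured TCP pose, the force, the opening and the grip force at its end, in the units of the state.
- env.state(): the state, without advancing time (a new reading comes with each control period).
- env.grab_frame(name): name is "scene" or "top" or "wrist"; returns the picture (400x640x3 uint8, red, green, blue); there is no depth.
- env.camera_model(name): a dict with "fx", "fy", "cx", "cy" (pixels), "camera_from_world" (4x4, takes a point from world to camera coordinates). Camera axes: x right, y up, looking along -z (the intrinsics and any distortion apply to the point x, -y, -z); pixel columns grow to the right and rows downward; lengths in mm; the calibration is good to about 2 mm. A picture is of the moment at which its call begins: read the wrist's pose just before it. camera_model takes no time and is no camera call; for the wrist camera it gives the pose at the moment of the call.
- env.job_done(): hands the job in; it is judged then, once.
The state is a dict: "time_s": time; "qpos": joint angles; "qvel": joint speeds; "effort": joint torques, N m; "ee_pos": TCP position; "ee_rot": TCP orientation; "force": force on the tool from outside, world axes, zero at the start; "torque": the same for the moment, N m; "gripper_width": finger opening in mm; "gripper_force": force on a finger pad.
Only numpy, scipy, OpenCV 4.12 (cv2) and the standard library are available. Lean on these libraries where they do the work, as an engineer would, in place of code of your own. Each camera call takes 0.05 s, during which the arm holds its last target. There are 200 camera calls.

### The job

Pick up the white drawer front by its handle and lay it flat on the plywood fitting jig, clear of the two steel dowels and the end stop with its screw nose. Then slide it on the board: first bring its long edge to bear on both dowels, then run it along the dowels up to the end stop, and press it lightly (about 5 to 8 N each way, never hard, 20 N is too much) against both dowels and the stop together for a second, without bearing down hard on the board. Let go with it still touching all three, and leave the mug, the jar and the screwdriver where they are.

Things in the scene. Friction and masses are not known exactly. Their poses are not given: they have to be found in the camera images.
- jig: Plywood fitting board, 220 (x) x 360 (y) x 15 mm thick, fixed to the steel counter. Origin: centre of its underside, on the counter. Its waxed top is at z = 15 mm (friction about 0.3 under the drawer front). In its frame the dowels stand near its +x edge and the end stop near its +y edge; sliding goes first to its +x, then to its +y. The home place of the drawer front has the same yaw as the jig.
- dowel_left: Polished steel dowel (friction about 0.2), 12 mm diameter, standing 13 mm above the board, rigidly fixed in it at x = 85, y = +90 mm of the jig's frame. Origin: on its axis at the board's top. The dowels' faces that the drawer front must meet lie on the line x = 79 mm of the jig's frame.
- dowel_right: The same kind of dowel at x = 85, y = -40 mm of the jig's frame; origin on its axis at the board's top.
- stop: End stop: brass block 30 (x) x 24 (y) x 14 mm fixed to the board at x = -16 mm of the jig's frame, its y 135 to 155 mm. Origin: middle of its -y face, at the board's top; axes as the jig's. A polished, round-ended, rigid steel nose (10 mm diameter, axis 7 mm up) sticks out to -y by 3 to 10 mm, unmeasured, new each time: feel for its tip.
- front: White painted drawer front, 120 (x) x 220 (y) x 16 mm thick, about 0.3 to 0.5 kg, loose, lying handle up on the counter. Origin: centre of its underside. Its +x long edge goes to the dowels, its +y end to the stop; its axes are parallel to the jig's when home (never turned end for end: at the start its yaw is within 45 degrees of the jig's).
- handle (a point): Middle of the dark steel bar handle on the drawer front: a square bar 10 x 10 mm, 128 mm long along the front's y, its centre 44 mm above the front's underside (28 mm above its face, 23 mm free below the bar). Posts at y = +52 and -52 mm. Grip it from above with the fingers closing along the front's x; a hard push tips the front in the fingers.
- edge_left (a point): Point on the drawer front's +x long edge, 65 mm to +y of its middle, at half thickness, near where it meets dowel_left.
- edge_right (a point): Point on the drawer front's +x long edge, 65 mm to -y of its middle, at half thickness, near where it meets dowel_right.
- edge_end (a point): Point on the drawer front's +y end, at the front's x = -35 mm, at half thickness: it meets the stop's nose.
- mug: Blue mug, 80 mm across, 85 mm high, bystander beyond the work. Origin: centre of its underside.
- jar: Amber jar with red lid, 64 mm across, 70 mm high, bystander. Origin: centre of its underside.
- screwdriver: Screwdriver lying on the counter, bystander. Origin: on its underside.

How it is judged:
By the outcome, as a careful person would: the job done as asked, in the order asked, and still so for the second after the job is handed in, with the robot touching nothing.
It also fails if it takes over 64 s, if anything falls off the work surface, if the arm or the gripper's body presses on something with over 40 N, if the wrist force passes 120 N, or if a joint passes its speed limit or range.

## Working session

There is one attempt and no reset: what is moved stays moved. The work goes in short steps, Python scripts to look and compute and a shell command to move; the robot and the scene stay as the last step left them, time stands still between calls to the robot, and variables do not carry over. Pictures are saved under pics/ and viewed, at most 10 in all, crops included, and the job is handed in when it is done.

```bash
mkdir -p pics; ls
python3 - <<'E'
from workcell import env
import cv2,numpy as np
s=env.state();print(s)
for n in("top","scene"):
    cv2.imwrite(f"pics/{n}0.png",env.grab_frame(n)[:,:,::-1]);m=env.camera_model(n);print(n,m)
E
```

```text
pics
{'time_s': 0.0, 'qpos': array([ 6.33711917e+01,  1.83497438e+01,  8.97062614e+01, -2.19256959e-03,
        7.20431811e+01, -1.14575795e+00]), 'qvel': array([-0.00354257,  0.06630324, -0.02047327, -0.09801968, -0.02450458,
       -0.00468827]), 'effort': array([ 7.81135914e-04, -4.12463021e+01, -2.31976354e+01,  7.28213880e-02,
        4.56585386e-02, -1.35243058e-04]), 'ee_pos': array([247.17332747, 518.60490427, 213.14027756]), 'ee_rot': array([-1.79900792e+02,  1.00858301e-04,  1.54517628e+02]), 'force': array([-0.66238979,  0.7438702 ,  0.5711679 ]), 'torque': array([-0.00949033, -0.01777299, -0.02469607]), 'gripper_force': 0.0, 'gripper_width': 91.1815896548459}
top {'fx': 407.19210449127144, 'fy': 407.19210449127144, 'cx': 325.3821586291869, 'cy': 195.36332815522, 'camera_from_world': array([[ 2.56683956e-03, -9.99954002e-01, -9.24145275e-03,
         6.23999359e+01],
       [ 9.91972607e-01,  1.37775836e-03,  1.26445438e-01,
        -6.06619418e+02],
       [-1.26426890e-01, -9.49183313e-03,  9.91930515e-01,
        -8.19908181e+02],
       [ 0.00000000e+00,  0.00000000e+00,  0.00000000e+00,
         1.00000000e+00]])}
scene {'fx': 419.77708910452344, 'fy': 419.77708910452344, 'cx': 322.60360132253186, 'cy': 201.23810451766445, 'camera_from_world': array([[-5.74955943e-01,  8.18096403e-01,  1.19974765e-02,
         2.87430755e+02],
       [-4.82572240e-01, -3.50918980e-01,  8.02483584e-01,
         2.70793293e+02],
       [ 6.60719075e-01,  4.55603057e-01,  5.96553567e-01,
        -1.29628998e+03],
       [ 0.00000000e+00,  0.00000000e+00,  0.00000000e+00,
         1.00000000e+00]])}
```

View pics/top0.png

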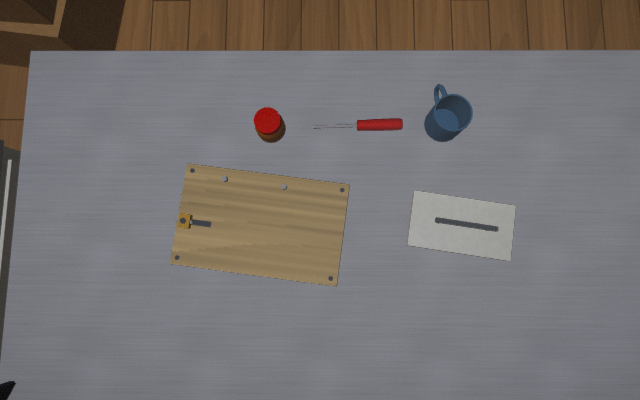

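View pics/scene0.png

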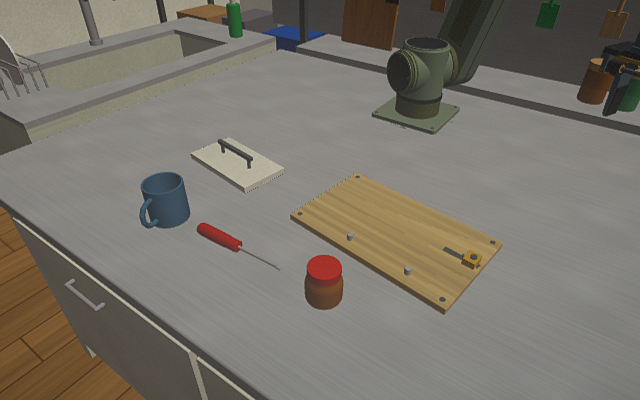

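Top view: jig corners about (187,164), (349,184), (337,286), (171,265). Dowels are near (225,179) and (284,187), the stop near (184,221), and the front's corners (414,191), (515,205), (511,260), (408,246). The handle runs (437,220) to (496,229). I'll refine these numerically.

```bash
cat > h.py <<'E'
from workcell import env
import cv2,numpy as np
def ray(m,uv):
    T=m["camera_from_world"];R=T[:3,:3];c=-R.T@T[:3,3]
    uv=np.atleast_2d(uv).astype(float)
    d=np.c_[(uv[:,0]-m["cx"])/m["fx"],-(uv[:,1]-m["cy"])/m["fy"],-np.ones(len(uv))]@R
    return c,d
def unproj(m,uv,z):
    c,d=ray(m,uv); return (c+d*((z-c[2])/d[:,2])[:,None])[:,:2]
def proj(m,P):
    T=m["camera_from_world"];q=np.atleast_2d(P)@T[:3,:3].T+T[:3,3]
    return np.c_[m["cx"]+m["fx"]*q[:,0]/-q[:,2],m["cy"]-m["fy"]*q[:,1]/-q[:,2]]
def rect(m,mask,z):
    cs=max(cv2.findContours(mask,cv2.RETR_EXTERNAL,cv2.CHAIN_APPROX_NONE)[0],key=cv2.contourArea)
    p=unproj(m,cs[:,0,:],z).astype(np.float32)
    return cv2.minAreaRect(p)
E
python3 - <<'E'
from h import *
m=env.camera_model("top");im=cv2.imread("pics/top0.png");hsv=cv2.cvtColor(im,cv2.COLOR_BGR2HSV)
wood=cv2.inRange(hsv,(10,60,90),(30,220,255));wood[:150]=0;wood[300:]=0;wood[:,400:]=0
wh=cv2.inRange(im,(175,185,185),(255,255,255));wh[:180]=0;wh[270:]=0;wh[:,:395]=0;wh[:,525:]=0
print(im[200,450],im[170,450],im[250,460])
print("jig",rect(m,cv2.morphologyEx(wood,cv2.MORPH_OPEN,np.ones((3,3))),15))
print("front",rect(m,cv2.morphologyEx(wh,cv2.MORPH_OPEN,np.ones((3,3))),16))
a=unproj(m,[[187,164],[349,184],[337,286],[171,265]],15);print(a.round(1),a.mean(0))
b=unproj(m,[[414,191],[515,205],[511,260],[408,246]],16);print(b.round(1),b.mean(0))
print("handle",unproj(m,[[437,220],[496,229]],49))
print("dowel",unproj(m,[[225,179],[284,187]],28))
v=np.hstack([cv2.resize(im[155:295,160:360],None,fx=4,fy=4,interpolation=cv2.INTER_CUBIC)])
cv2.imwrite("pics/c1.png",v)
cv2.imwrite("pics/c2.png",cv2.resize(im[180:270,400:525],None,fx=6,fy=6,interpolation=cv2.INTER_CUBIC))
E
```

```text
[158 161 161] [131 126 124] [161 164 164]
jig ((548.8275146484375, 204.44659423828125), (358.6888122558594, 219.38548278808594), 82.5837631225586)Traceback (most recent call last):
  File "<stdin>", line 7, in <module>
  File "h.py", line 14, in rect
    cs=max(cv2.findContours(mask,cv2.RETR_EXTERNAL,cv2.CHAIN_APPROX_NONE)[0],key=cv2.contourArea)
ValueError: max() iterable argument is empty
```

Run:
```python
from h import *
m=env.camera_model("top");im=cv2.imread("pics/top0.png")
wh=((im.astype(int).min(2)>145)&(im[:,:,2].astype(int)>=im[:,:,0]+1)).astype(np.uint8)*255;wh[:180]=0;wh[270:]=0;wh[:,:395]=0;wh[:,525:]=0
print("front",rect(m,cv2.morphologyEx(wh,cv2.MORPH_OPEN,np.ones((3,3))),16))
a=unproj(m,[[187,164],[349,184],[337,286],[171,265]],15);print(a.round(1),a.mean(0))
b=unproj(m,[[414,191],[515,205],[511,260],[408,246]],16);print(b.round(1),b.mean(0))
print("handle",unproj(m,[[437,220],[496,229]],49))
print("dowel",unproj(m,[[225,179],[284,187]],28))
cv2.imwrite("pics/c1.png",cv2.resize(im[155:295,160:360],None,fx=4,fy=4,interpolation=cv2.INTER_CUBIC))
cv2.imwrite("pics/c2.png",cv2.resize(im[180:270,400:525],None,fx=6,fy=6,interpolation=cv2.INTER_CUBIC))
```

```text
front ((546.312744140625, -227.67922973632812), (217.4407501220703, 118.2086410522461), 81.40912628173828)
[[678.5 367.9]
 [634.5  12.5]
 [417.   38.8]
 [459.6 392.1]] [547.42119369 202.86320117]
[[ 619.2 -127.9]
 [ 589.1 -343.8]
 [ 472.2 -328.9]
 [ 501.  -112.2]] [ 545.38471281 -228.21332353]
handle [[ 554.29203863 -166.83963129]
 [ 536.03450297 -287.12867538]]
dowel [[643.06194073 279.78090625]
 [625.81702272 152.44552278]]
```

View pics/c1.png

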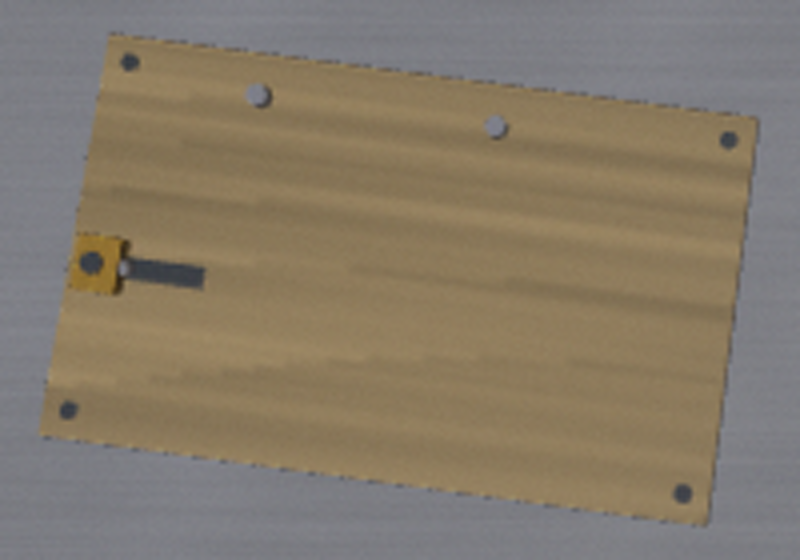

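View pics/c2.png

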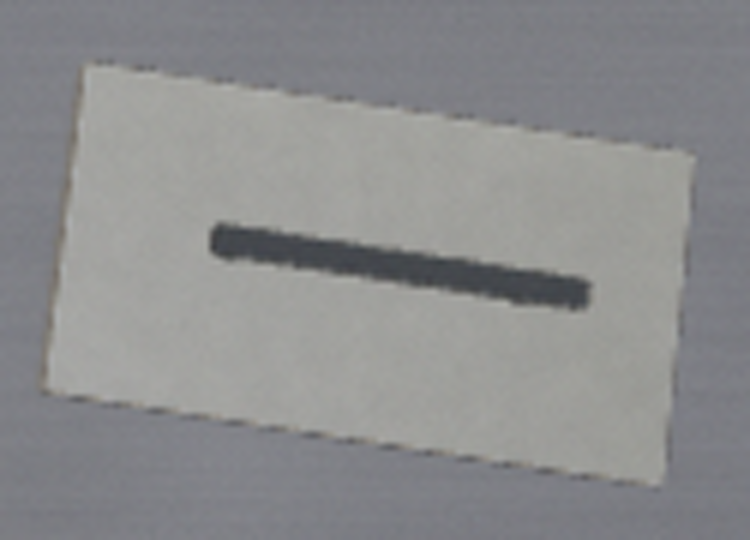

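Crops: the jig's edges are clean, with dowels at about (224.5,178.8) and (284,186.8) in the full picture, the nose just right of the brass block, and the handle bar centred on the front. I'll fit lines for the yaws and turn the tool meanwhile.

```bash
python3 - <<'E'
from h import *
m=env.camera_model("top");im=cv2.imread("pics/top0.png");hsv=cv2.cvtColor(im,cv2.COLOR_BGR2HSV)
wood=cv2.inRange(hsv,(10,60,90),(30,220,255));wood[:150]=0;wood[300:]=0;wood[:,400:]=0
wh=((im.astype(int).min(2)>145)&(im[:,:,2].astype(int)>=im[:,:,0]+1)).astype(np.uint8)*255;wh[:180]=0;wh[270:]=0;wh[:,:395]=0;wh[:,525:]=0
for n,mk,z,L in(("jig",wood,15,(220,360)),("front",wh,16,(120,220))):
    mk=cv2.morphologyEx(mk,cv2.MORPH_OPEN,np.ones((3,3)))
    cs=max(cv2.findContours(mk,cv2.RETR_EXTERNAL,cv2.CHAIN_APPROX_NONE)[0],key=cv2.contourArea)[:,0]
    p=unproj(m,cs,z); r=cv2.minAreaRect(p.astype(np.float32)); c=np.array(r[0]);
    a=np.deg2rad(-8); ex=np.array([np.cos(a),np.sin(a)]);ey=np.array([-ex[1],ex[0]])
    q=np.c_[(p-c)@ex,(p-c)@ey]
    for nm,s in(("+x",q[(q[:,0]>L[0]/2-10)&(abs(q[:,1])<L[1]/2-20)]),("-x",q[(q[:,0]<-L[0]/2+10)&(abs(q[:,1])<L[1]/2-20)])):
        f=np.polyfit(s[:,1],s[:,0],1); print(n,nm,"yaw",-8-np.degrees(np.arctan(f[0])),"off",f[1],len(s))
    for nm,s in(("+y",q[(q[:,1]>L[1]/2-12)&(abs(q[:,0])<L[0]/2-20)]),("-y",q[(q[:,1]<-L[1]/2+12)&(abs(q[:,0])<L[0]/2-20)])):
        f=np.polyfit(s[:,0],s[:,1],1); print(n,nm,"yaw",-8+np.degrees(np.arctan(f[0])),"off",f[1],len(s))
    print(c)
E
python3 -m jog '{"jaw":[60,60,60,60,60,60,60,60,60,60],"slide":[[0,0,0],[0,0,0],[0,0,0],[0,0,0],[0,0,0],[0,0,0],[0,0,0],[0,0,0],[0,0,0],[0,0,0]],"spin":[1,1,1,1,1,1,1,1,1,0.05]}' 40
```

```text
jig +x yaw -7.421106473618552 off 108.61194309566555 145
jig -x yaw -7.390127835628252 off -108.6602747477745 149
jig +y yaw -7.411709451680063 off 178.26196461796582 82
jig -y yaw -7.3800475088770465 off -178.32346227574584 84
[548.82751465 204.44659424]
front +x yaw -8.32679863865238 off 57.68235888525747 84
front -x yaw -8.781535327927232 off -57.22740404178171 93
front +y yaw -8.410018565357689 off 106.36613870379054 48
front -y yaw -8.653719665251229 off -107.43492962138424 37
[ 546.31274414 -227.67922974]
time_s: 1.1
ee_pos: [247.3, 518.8, 213.5]
ee_rot: [-180.0, 0.1, 82.1]
force: [0.2, -0.7, -0.7]
gripper_width: 60.1
gripper_force: 0.0
```

```bash
python3 -m jog '{"jaw":[60,60,60,60,60,60,60,60,60,60],"slide":[[-1,0.58,0],[-1,0.58,0],[-1,0.58,0],[-1,0.58,0],[-1,0.58,0],[-1,0.58,0],[-1,0.58,0],[-1,0.58,0],[-1,0.58,0],[-1,0.58,0]],"spin":[0.08,0,0,0,0,0,0,0,0,0]}'
python3 -m jog '{"jaw":[60,60,60,60,60,60,60,60,60,60],"slide":[[-1,0.58,0],[-1,0.58,0],[-1,0.58,0],[-1,0.58,0],[-1,0.58,0],[-1,0.58,0],[-1,0.58,0],[-1,0.58,0],[-1,0.58,0],[-1,0.58,0]],"spin":[0,0,0,0,0,0,0,0,0,0]}'
python3 -m jog '{"jaw":[60,60,60,60,60,60,60,60],"slide":[[-1,0.58,0.5],[-1,0.58,1],[-1,0.58,1],[0,0,1],[0,0,0],[0,0,0],[0,0,0],[0,0,0]],"spin":[0,0,0,0,0,0,0,0]}'
```

```text
time_s: 2.1
ee_pos: [375.5, 195.4, 213.9]
ee_rot: [180.0, -0.0, 81.7]
force: [1.0, 0.2, -0.6]
gripper_width: 59.7
gripper_force: 0.0
time_s: 3.1
ee_pos: [503.2, -127.1, 213.7]
ee_rot: [-180.0, -0.0, 81.6]
force: [0.4, 1.1, -0.2]
gripper_width: 59.7
gripper_force: 0.0
time_s: 3.9
ee_pos: [542.2, -222.3, 111.0]
ee_rot: [179.8, 0.0, 81.6]
force: [0.5, 0.3, -0.3]
gripper_width: 59.7
gripper_force: 0.0
```

```bash
python3 -m jog '{"jaw":[60,60,60,60,60,60],"slide":[[-0.17,0.16,0.5],[0,0,0.7],[0,0,0.7],[0,0,0.6],[0,0,0.3],[0,0,0]],"spin":[0,0,0,0,0,0]}'
python3 -m jog '{"jaw":[0,0,0,0,0,0,0,0,0,0],"slide":[[0,0,0],[0,0,0],[0,0,0],[0,0,0],[0,0,0],[0,0,0],[0,0,0],[0,0,0],[0,0,0],[0,0,0]],"spin":[0,0,0,0,0,0,0,0,0,0]}' 50
```

```text
time_s: 4.5
ee_pos: [544.6, -228.0, 23.5]
ee_rot: [-179.9, -0.0, 81.5]
force: [0.2, -0.6, 0.0]
gripper_width: 60.4
gripper_force: 0.0
time_s: 5.5
ee_pos: [545.3, -228.3, 25.0]
ee_rot: [180.0, -0.0, 81.5]
force: [0.5, 0.4, 1.1]
gripper_width: 9.4
gripper_force: 50.0
```

```bash
python3 -m jog '{"jaw":[0,0,0,0,0,0],"slide":[[0,0,-0.2],[0,0,-0.5],[0,0,-0.6],[0,0,-0.5],[0,0,-0.2],[0,0,0]],"spin":[0,0,0,0,-0.14,0]}' 50
python3 -m jog '{"jaw":[0,0,0,0,0,0,0,0,0,0],"slide":[[0.3,0,0],[0.7,-0.1,0],[0.8,-0.1,0],[0.8,-0.1,0],[0.8,-0.1,0],[0.8,-0.1,0],[0.8,-0.1,0],[0.8,-0.1,0],[0.8,-0.1,0],[0.8,-0.1,0]],"spin":[0,0,0,0,0,0,0,0,0,0]}'
python3 -m jog '{"jaw":[0,0,0,0,0,0,0,0,0,0],"slide":[[0.8,-0.1,0],[0.8,-0.1,0],[0.8,-0.1,0],[0.8,-0.2,0],[0.8,-0.2,0],[0.8,-0.2,0],[0.8,-0.2,0],[0.4,-0.1,0],[0,0,0],[0,0,0]],"spin":[0,0,0,0,0,0,0,0,0,0]}'
python3 - <<'E'
from h import *
m=env.camera_model("top")
print("stopface",unproj(m,[[190.5,221.7]],29),"nose end",unproj(m,[[192.3,222.2]],22))
J=np.array([548,203.5]);a=np.deg2rad(-7.4);ex=np.array([np.cos(a),np.sin(a)]);ey=np.array([-ex[1],ex[0]])
for p in (unproj(m,[[190.5,221.7]],29)[0],unproj(m,[[192.3,222.2]],22)[0]):print((p-J)@ex,(p-J)@ey)
for d in((85,90),(85,-40)):
    print("dowel pred",proj(m,[*(J+d[0]*ex+d[1]*ey),28]))
cv2.imwrite("pics/t1.png",cv2.resize(env.grab_frame("top")[150:300,150:380,::-1],None,fx=3.4,fy=3.4,interpolation=cv2.INTER_CUBIC))
cv2.imwrite("pics/w1.png",env.grab_frame("wrist")[:,:,::-1])
E
```

```text
time_s: 6.1
ee_pos: [545.4, -228.3, 85.4]
ee_rot: [179.9, 0.0, 82.6]
force: [1.1, 0.7, -4.0]
gripper_width: 9.2
gripper_force: 50.0
time_s: 7.1
ee_pos: [546.0, -3.0, 83.8]
ee_rot: [-179.9, -0.0, 82.6]
force: [0.9, -0.4, -3.4]
gripper_width: 9.2
gripper_force: 50.0
time_s: 8.1
ee_pos: [534.2, 178.0, 84.5]
ee_rot: [-179.9, 0.1, 82.6]
force: [-0.0, 0.0, -3.4]
gripper_width: 9.5
gripper_force: 50.0
stopface [[551.0032194  349.80298639]] nose end [[550.37287088 348.28469776]]
-15.864974337511672 145.471254007341
-16.294523899397934 143.88442483953483
dowel pred [[224.07552284 178.62220499]]
dowel pred [[283.80446205 186.38904585]]
```

View pics/w1.png

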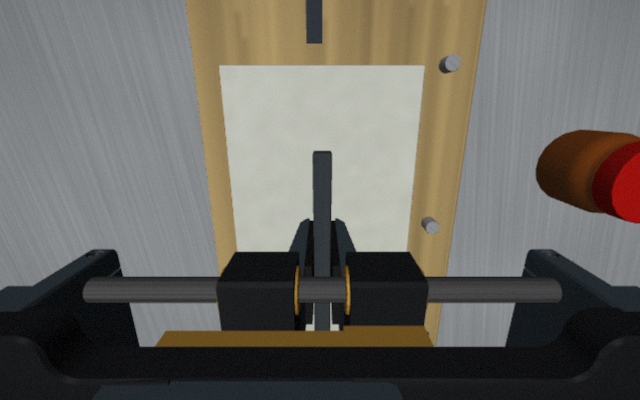

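The wrist view shows the front parallel to the board, clear left of both dowels at (450,63) and (430,225), with the stop beyond. Lowering.

```bash
python3 -m jog '{"jaw":[0,0,0,0,0,0],"slide":[[0,0,0.4],[0,0,0.5],[0,0,0.35],[0,0,0.13],[0,0,0],[0,0,0]],"spin":[0,0,0,0,0,0]}'
python3 -m jog '{"jaw":[0,0,0,0],"slide":[[0,0,0.03],[0,0,0.02],[0,0,0],[0,0,0]],"spin":[0,0,0,0]}'
```

```text
time_s: 8.8
ee_pos: [535.0, 178.5, 43.8]
ee_rot: [180.0, -0.0, 82.6]
force: [0.7, 0.3, -2.4]
gripper_width: 9.4
gripper_force: 50.0
time_s: 9.2
ee_pos: [534.7, 178.6, 42.3]
ee_rot: [180.0, -0.0, 82.6]
force: [0.7, 0.2, -3.6]
gripper_width: 9.1
gripper_force: 50.0
```

```bash
python3 -m jog '{"jaw":[0,0,0,0],"slide":[[0,0,0.03],[0,0,0.03],[0,0,0],[0,0,0]],"spin":[0,0,0,0]}'
python3 -m jog '{"jaw":[0,0,0],"slide":[[0,0,0.02],[0,0,0],[0,0,0]],"spin":[0,0,0]}'
```

```text
time_s: 9.6
ee_pos: [534.5, 178.5, 40.2]
ee_rot: [-180.0, 0.0, 82.6]
force: [0.2, -0.2, -2.8]
gripper_width: 9.5
gripper_force: 50.0
time_s: 9.9
ee_pos: [534.7, 178.5, 40.0]
ee_rot: [180.0, -0.0, 82.6]
force: [-0.9, -0.6, 0.9]
gripper_width: 9.6
gripper_force: 50.0
```

```bash
python3 -m jog '{"jaw":[0,0,0,0,0,0,0],"slide":[[0,0.1,0],[0,0.2,0],[0,0.2,0],[0,0.2,0],[0,0.1,0],[0,0,0],[0,0,0]],"spin":[0,0,0,0,0,0,0]}'
cat > st.py <<'E'
from h import *
s=env.state();J=np.array([548,203.5]);a=np.deg2rad(-7.4);ex=np.array([np.cos(a),np.sin(a)]);ey=np.array([-ex[1],ex[0]])
p=s["ee_pos"];f=s["force"];print("t",round(s["time_s"],2),"jig xy",round((p[:2]-J)@ex,2),round((p[:2]-J)@ey,2),"z",p[2].round(2),"rpy",s["ee_rot"].round(2),"F jig",(f[:2]@ex).round(1),(f[:2]@ey).round(1),f[2].round(1),"T",(s["torque"][:2]@ex).round(3),(s["torque"][:2]@ey).round(3),s["torque"][2].round(3),"w",s["gripper_width"].round(1))
E
python3 st.py
```

```text
time_s: 10.6
ee_pos: [559.6, 175.4, 40.0]
ee_rot: [179.9, -0.0, 82.6]
force: [-0.8, 0.3, 4.9]
gripper_width: 9.5
gripper_force: 50.0Traceback (most recent call last):
  File "st.py", line 3, in <module>
    p=s["ee_pos"];f=s["force"];print("t",round(s["time_s"],2),"jig xy",round((p[:2]-J)@ex,2),round((p[:2]-J)@ey,2),"z",p[2].round(2),"rpy",s["ee_rot"].round(2),"F jig",(f[:2]@ex).round(1),(f[:2]@ey).round(1),f[2].round(1),"T",(s["torque"][:2]@ex).round(3),(s["torque"][:2]@ey).round(3),s["torque"][2].round(3),"w",s["gripper_width"].round(1))
                                                                                                                                                                                                                                                                                                                          ^^^^^^^^^^^^^^^^^^^^^^^^
AttributeError: 'float' object has no attribute 'round'
```

```bash
sed -i 's/s\["gripper_width"\].round(1)/round(s["gripper_width"],1)/' st.py; python3 st.py; python3 -m jog '{"jaw":[0,0,0,0,0],"slide":[[0,0.03,-0.01],[0,0.03,0],[0,0.03,0],[0,0,0],[0,0,0]],"spin":[0,0,0,0,0]}' >/dev/null; python3 st.py;  python3 -m jog '{"jaw":[0,0,0],"slide":[[0,0.02,0],[0,0,0],[0,0,0]],"spin":[0,0,0]}' >/dev/null; python3 st.py
```

```text
t 10.6 jig xy 15.11 -26.33 z 40.02 rpy [ 1.799e+02 -3.000e-02  8.259e+01] F jig -0.9 0.2 4.9 T -0.104 0.337 0.001 w 9.5
t 11.1 jig xy 16.35 -26.47 z 39.99 rpy [-179.96    0.     82.59] F jig -4.1 -0.3 4.1 T -0.044 0.641 -0.021 w 9.2
t 11.4 jig xy 16.86 -26.47 z 40.04 rpy [-179.95   -0.     82.59] F jig -3.3 0.2 5.4 T -0.08 0.765 -0.003 w 9.7
```

```bash
python3 -m jog '{"jaw":[0,0,0,0],"slide":[[0,0.02,-0.015],[0,0.02,0],[0,0,0],[0,0,0]],"spin":[0,0,0,0]}' >/dev/null; python3 st.py;  python3 -m jog '{"jaw":[0,0,0],"slide":[[0,0.02,0],[0,0,0],[0,0,0]],"spin":[0,0,0]}' >/dev/null; python3 st.py
```

```text
t 11.8 jig xy 18.64 -26.59 z 40.06 rpy [179.99   0.    82.6 ] F jig -1.0 0.5 -0.9 T -0.029 0.2 0.041 w 9.5
t 12.1 jig xy 18.89 -26.63 z 40.05 rpy [-1.7997e+02  1.0000e-02  8.2590e+01] F jig -1.1 0.1 -1.5 T -0.087 0.266 0.013 w 9.5
```

```bash
for i in 1; do python3 -m jog '{"jaw":[0,0,0],"slide":[[0,0.02,0],[0,0,0],[0,0,0]],"spin":[0,0,0]}' >/dev/null; python3 st.py; done; python3 -m jog '{"jaw":[0,0,0],"slide":[[0,0.02,0],[0,0,0],[0,0,0]],"spin":[0,0,0]}' >/dev/null; python3 st.py
```

```text
t 12.4 jig xy 19.02 -26.58 z 40.23 rpy [-1.7993e+02  1.0000e-02  8.2590e+01] F jig -3.3 0.0 0.1 T -0.018 0.64 0.011 w 9.8
t 12.7 jig xy 19.06 -26.59 z 40.26 rpy [-1.7986e+02  2.0000e-02  8.2590e+01] F jig -5.5 1.2 -0.5 T 0.052 0.946 -0.013 w 9.6
```

Only the right dowel is in reach at this y: the left one lies beyond the front's end. I'll back off, move nearer the stop (still clear of it), then bear on both dowels.

```bash
python3 -m jog '{"jaw":[0,0,0,0,0,0,0,0],"slide":[[0,-0.1,0],[0,-0.08,0],[0.2,0,0],[0.4,0,0],[0.4,0,0],[0.2,0,0],[0,0,0],[0,0,0]],"spin":[0,0,0,0,0,0,0,0]}' >/dev/null; python3 st.py;  python3 -m jog '{"jaw":[0,0,0,0,0],"slide":[[0,0.06,0],[0,0.04,0],[0,0.02,0],[0,0,0],[0,0,0]],"spin":[0,0,0,0,0]}' >/dev/null; python3 st.py
```

```text
t 13.5 jig xy 14.67 9.7 z 40.26 rpy [-1.7999e+02  2.0000e-02  8.2640e+01] F jig 0.0 -0.5 -3.1 T -0.092 0.043 0.018 w 9.3
t 14.0 jig xy 18.46 9.36 z 40.43 rpy [-1.800e+02 -1.000e-02  8.258e+01] F jig 0.1 -0.3 -3.0 T -0.111 0.07 0.021 w 9.7
```

```bash
python3 -m jog '{"jaw":[0,0,0],"slide":[[0,0.0,0.013],[0,0.02,0],[0,0,0]],"spin":[0,0,0]}' >/dev/null; python3 st.py;  python3 -m jog '{"jaw":[0,0,0],"slide":[[0,0.02,0],[0,0,0],[0,0,0]],"spin":[0,0,0]}' >/dev/null; python3 st.py; python3 -m jog '{"jaw":[0,0,0],"slide":[[0,0.02,0],[0,0,0],[0,0,0]],"spin":[0,0,0]}' >/dev/null; python3 st.py
```

```text
t 14.3 jig xy 18.87 9.49 z 40.06 rpy [-179.98    0.     82.59] F jig -1.3 0.8 -2.9 T -0.079 0.134 -0.007 w 9.6
t 14.6 jig xy 18.86 9.48 z 40.03 rpy [-1.7992e+02  1.0000e-02  8.2590e+01] F jig -4.2 0.2 0.5 T -0.064 0.7 -0.014 w 9.6
t 14.9 jig xy 18.91 9.43 z 40.08 rpy [-1.7985e+02  2.0000e-02  8.2580e+01] F jig -5.4 -0.0 1.9 T 0.007 0.953 -0.006 w 9.6
```

Force −5.4 N in x with the z torque near zero means both dowels are sharing the load. Now running along the dowels.

```bash
python3 -m jog '{"jaw":[0,0,0,0,0,0],"slide":[[0.05,0,-0.01],[0.1,0,0],[0.1,0,0],[0.1,0,0],[0,0,0],[0,0,0]],"spin":[0,0,0,0,0,0]}' >/dev/null; python3 st.py;  python3 -m jog '{"jaw":[0,0,0,0],"slide":[[0.04,0,0],[0.04,0,0],[0,0,0],[0,0,0]],"spin":[0,0,0,0]}' >/dev/null; python3 st.py; python3 -m jog '{"jaw":[0,0,0,0],"slide":[[0.04,0,0],[0.03,0,0],[0,0,0],[0,0,0]],"spin":[0,0,0,0]}' >/dev/null; python3 st.py
```

```text
t 15.5 jig xy 18.93 19.1 z 40.1 rpy [-1.7984e+02  1.0000e-01  8.2600e+01] F jig -5.2 -2.6 0.2 T -0.355 0.813 0.016 w 9.7
t 15.9 jig xy 18.91 21.11 z 40.08 rpy [-1.7983e+02  1.4000e-01  8.2600e+01] F jig -4.8 -3.1 -0.0 T -0.443 0.833 -0.091 w 9.3
t 16.3 jig xy 18.88 23.16 z 40.06 rpy [-1.7982e+02  1.5000e-01  8.2600e+01] F jig -4.9 -3.4 0.9 T -0.598 0.804 -0.015 w 9.4
```

```bash
python3 -m jog '{"jaw":[0,0,0,0],"slide":[[0.03,0,0],[0.03,0,0],[0,0,0],[0,0,0]],"spin":[0,0,0,0]}' >/dev/null; python3 st.py;  python3 -m jog '{"jaw":[0,0,0,0],"slide":[[0.03,0,0],[0.02,0,0],[0,0,0],[0,0,0]],"spin":[0,0,0,0]}' >/dev/null; python3 st.py; python3 -m jog '{"jaw":[0,0,0,0],"slide":[[0.03,0,0],[0.02,0,0],[0,0,0],[0,0,0]],"spin":[0,0,0,0]}' >/dev/null; python3 st.py
```

```text
t 16.7 jig xy 18.9 24.94 z 40.08 rpy [-1.7983e+02  1.5000e-01  8.2600e+01] F jig -5.4 -3.9 0.9 T -0.55 0.843 -0.037 w 9.3
t 17.1 jig xy 18.91 26.39 z 40.09 rpy [-1.7983e+02  1.5000e-01  8.2600e+01] F jig -5.0 -4.0 0.8 T -0.563 0.808 -0.0 w 9.2
t 17.5 jig xy 18.91 27.89 z 40.06 rpy [-1.7982e+02  1.5000e-01  8.2600e+01] F jig -5.2 -3.7 1.4 T -0.549 0.801 -0.034 w 9.4
```

```bash
for k in 1; do python3 -m jog '{"jaw":[0,0,0],"slide":[[0.03,0,0],[0,0,0],[0,0,0]],"spin":[0,0,0]}' >/dev/null; python3 st.py;  python3 -m jog '{"jaw":[0,0,0],"slide":[[0.03,0,0],[0,0,0],[0,0,0]],"spin":[0,0,0]}' >/dev/null; python3 st.py; python3 -m jog '{"jaw":[0,0,0],"slide":[[0.03,0,0],[0,0,0],[0,0,0]],"spin":[0,0,0]}' >/dev/null; python3 st.py;python3 -m jog '{"jaw":[0,0,0],"slide":[[0.03,0,0],[0,0,0],[0,0,0]],"spin":[0,0,0]}' >/dev/null; python3 st.py; done
```

```text
t 17.8 jig xy 18.88 28.79 z 40.07 rpy [-1.7982e+02  1.5000e-01  8.2600e+01] F jig -4.4 -4.1 0.9 T -0.623 0.85 -0.098 w 9.1
t 18.1 jig xy 18.91 29.7 z 40.07 rpy [-1.7983e+02  1.5000e-01  8.2600e+01] F jig -4.4 -4.0 0.6 T -0.526 0.838 -0.029 w 9.5
t 18.4 jig xy 18.88 30.6 z 40.05 rpy [-1.7982e+02  1.5000e-01  8.2600e+01] F jig -4.4 -3.7 1.2 T -0.568 0.825 -0.065 w 9.5
t 18.7 jig xy 18.88 31.33 z 40.06 rpy [-1.7982e+02  1.7000e-01  8.2610e+01] F jig -4.4 -4.0 1.0 T -0.629 0.796 -0.031 w 10.2
```

```bash
python3 -m jog '{"jaw":[0,0,0],"slide":[[0.02,0,0],[0,0,0],[0,0,0]],"spin":[0,0,0]}' >/dev/null; python3 st.py;  python3 -m jog '{"jaw":[0,0,0],"slide":[[0.02,0,0],[0,0,0],[0,0,0]],"spin":[0,0,0]}' >/dev/null; python3 st.py
```

```text
t 19.0 jig xy 18.9 31.42 z 40.06 rpy [-179.81    0.22   82.61] F jig -4.5 -4.6 0.9 T -0.811 0.736 -0.01 w 9.5
t 19.3 jig xy 18.87 31.48 z 40.05 rpy [-179.8     0.27   82.63] F jig -4.3 -7.6 1.4 T -1.09 0.813 -0.1 w 9.6
```

```bash
python3 -m jog '{"jaw":[0,0,0],"slide":[[0.01,0.025,0],[0,0,0],[0,0,0]],"spin":[0,0,0]}' >/dev/null; python3 st.py;  python3 -m jog '{"jaw":[0,0,0,0],"slide":[[0.01,0.01,0],[0,0,0],[0,0,0],[0,0,0]],"spin":[0,0,0,0]}' >/dev/null; python3 st.py
```

```text
t 19.6 jig xy 18.89 31.44 z 40.06 rpy [-179.71    0.31   82.62] F jig -6.8 -7.9 3.1 T -1.135 0.966 -0.012 w 9.5
t 20.0 jig xy 18.84 31.44 z 40.05 rpy [-179.67    0.34   82.63] F jig -6.6 -9.0 4.0 T -1.269 1.14 -0.067 w 9.6
```

```bash
python3 -m jog '{"jaw":[0,0,0,0],"slide":[[0,0,-0.01],[0,0,0],[0,0,0],[0,0,0]],"spin":[0,0,0,0]}' >/dev/null; python3 st.py;  python3 -m jog '{"jaw":[0,0,0,0,0,0,0,0,0,0],"slide":[[0,0,0],[0,0,0],[0,0,0],[0,0,0],[0,0,0],[0,0,0],[0,0,0],[0,0,0],[0,0,0],[0,0,0]],"spin":[0,0,0,0,0,0,0,0,0,0]}' >/dev/null; python3 st.py
python3 - <<'E'
from h import *
cv2.imwrite("pics/w2.png",env.grab_frame("wrist")[:,:,::-1])
E
```

```text
t 20.4 jig xy 18.88 31.45 z 40.11 rpy [-179.67    0.34   82.62] F jig -6.4 -7.9 1.8 T -1.248 1.013 -0.113 w 9.3
t 21.4 jig xy 18.87 31.49 z 40.11 rpy [-179.67    0.34   82.63] F jig -6.3 -8.6 2.9 T -1.236 1.06 -0.135 w 9.4
```

View pics/w2.png

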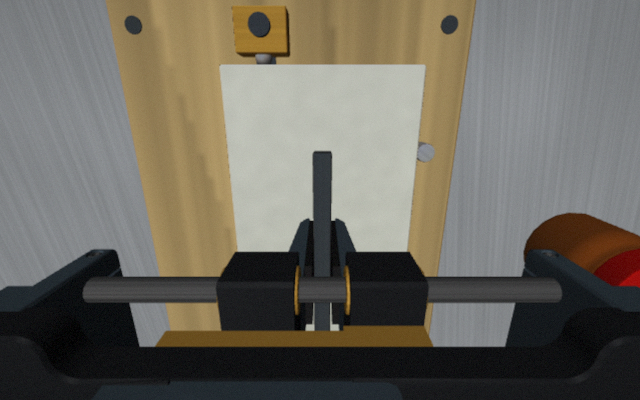

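Nose contact is visible at (265,60) and the left dowel at (422,152). The torque suggests the right dowel carries most of the load, so I'll add a small clockwise turn to even it out.

```bash
python3 -m jog '{"jaw":[0,0,0],"slide":[[0,0,0],[0,0,0],[0,0,0]],"spin":[0.04,0,0]}' >/dev/null; python3 st.py; python3 -m jog '{"jaw":[0,0,0],"slide":[[0,0,0],[0,0,0],[0,0,0]],"spin":[0.04,0,0]}' >/dev/null; python3 st.py
```

```text
t 21.75 jig xy 18.88 31.48 z 40.12 rpy [-179.68    0.35   82.36] F jig -5.6 -7.7 2.1 T -1.174 1.079 0.206 w 9.6
t 22.05 jig xy 18.84 31.48 z 40.13 rpy [-179.69    0.37   82.1 ] F jig -6.5 -7.2 2.6 T -1.188 1.1 0.491 w 9.3
```

```bash
python3 -m jog '{"jaw":[0,0,0],"slide":[[0,0,0],[0,0,0],[0,0,0]],"spin":[-0.04,0,0]}' >/dev/null; python3 st.py; python3 -m jog '{"jaw":[0,0,0,0,0,0,0,0,0,0],"slide":[[0,0,0],[0,0,0],[0,0,0],[0,0,0],[0,0,0],[0,0,0],[0,0,0],[0,0,0],[0,0,0],[0,0,0]],"spin":[0,0,0,0,0,0,0,0,0,0]}' >/dev/null; python3 st.py
python3 -m jog '{"jaw":[0,0,0],"slide":[[-0.01,-0.02,0],[0,0,0],[0,0,0]],"spin":[0,0,0]}' >/dev/null; python3 st.py
```

```text
t 22.35 jig xy 18.86 31.5 z 40.12 rpy [-179.68    0.36   82.36] F jig -6.6 -7.6 3.0 T -1.235 1.075 0.25 w 9.5
t 23.35 jig xy 18.87 31.47 z 40.11 rpy [-179.68    0.36   82.36] F jig -6.5 -8.1 2.9 T -1.145 1.074 0.244 w 9.5
t 23.65 jig xy 18.89 31.52 z 40.15 rpy [-179.76    0.32   82.37] F jig -4.1 -6.6 1.6 T -1.097 0.819 0.235 w 9.7
```

Still in contact everywhere after a 1 s press at about 6.5 and 8 N. Releasing gently.

```bash
python3 -m jog '{"jaw":[9,9,9],"slide":[[0,0,0],[0,0,0],[0,0,0]],"spin":[0,0,0]}' 8 ; python3 -m jog '{"jaw":[12,16,22,30,30,30],"slide":[[0,0,0],[0,0,0],[0,0,0],[0,0,0],[0,0,0],[0,0,0]],"spin":[0,0,0,0,0,0]}' >/dev/null; python3 st.py
python3 - <<'E'
from h import *
cv2.imwrite("pics/w3.png",cv2.resize(env.grab_frame("wrist")[0:260,180:500,::-1],None,fx=2.3,fy=2.3,interpolation=cv2.INTER_CUBIC))
E
```

```text
time_s: 23.95
ee_pos: [570.8, 232.4, 40.2]
ee_rot: [-179.8, 0.3, 82.4]
force: [-5.7, -5.7, 1.5]
gripper_width: 9.6
gripper_force: 8.0
t 24.55 jig xy 21.07 34.7 z 40.82 rpy [ 1.7995e+02 -3.0000e-02  8.2280e+01] F jig -0.9 -0.7 -0.3 T -0.155 0.108 0.006 w 29.9
```

View pics/w3.png

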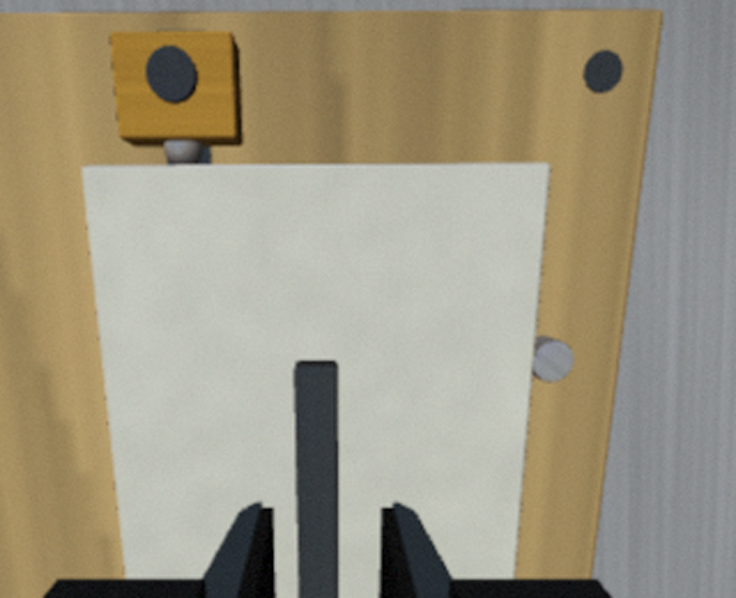

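After release the fingers are clear of the bar. The front's edge meets the left dowel at crop (545,358) and its end meets the nose at crop (185,160). Lifting straight up and checking the right dowel.

```bash
python3 -m jog '{"jaw":[30,30,30,30,30,30,30,30],"slide":[[0,0,-0.2],[0,0,-0.5],[0,0,-0.8],[0,0,-1],[0,0,-1],[-0.8,0,-0.8],[-1,0,-0.5],[0,0,0]],"spin":[0,0,0,0,0,0,0,0]}' ; python3 -m jog '{"jaw":[30,30,30,30,30],"slide":[[-1,0,-0.5],[-1,0,0],[-1,0,0],[0,0,0],[0,0,0]],"spin":[0,0,0,0,0]}'
python3 - <<'E'
from h import *
f=env.grab_frame("wrist");cv2.imwrite("pics/w4.png",cv2.resize(f[0:300,150:550,::-1],None,fx=2,fy=2,interpolation=cv2.INTER_CUBIC))
E
```

```text
time_s: 25.4
ee_pos: [566.6, 179.3, 188.0]
ee_rot: [179.7, -0.1, 82.1]
force: [0.3, -0.5, -0.2]
gripper_width: 29.9
gripper_force: 0.0
time_s: 25.9
ee_pos: [553.6, 92.4, 199.5]
ee_rot: [-180.0, -0.1, 82.2]
force: [0.1, -0.0, 0.2]
gripper_width: 30.0
gripper_force: 0.0
```

View pics/w4.png

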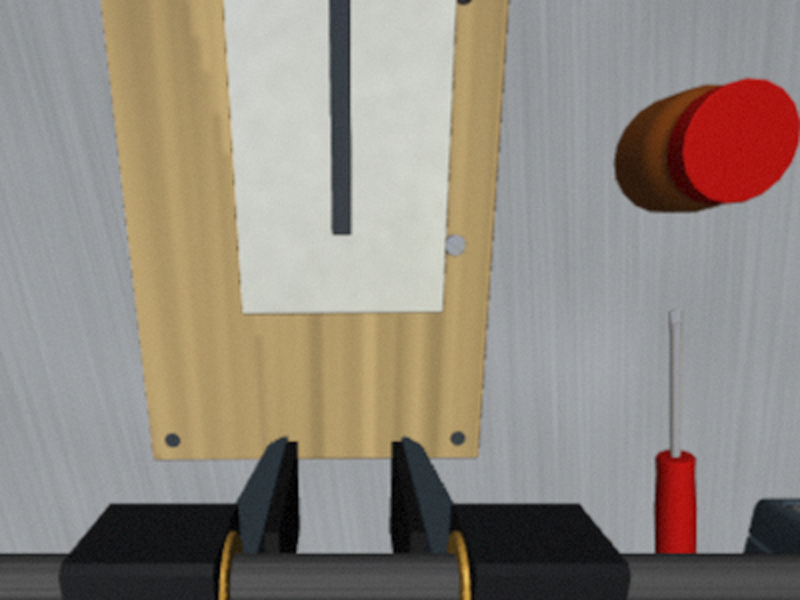

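The right dowel at crop (455,245) meets the front's edge, and the jar and screwdriver are undisturbed. Handing in.

```bash
python3 -c "
from workcell import env
print(env.job_done())"
```

```text
the job is handed in; nothing more can be done
None
```

I laid the drawer front on the jig, slid it onto both dowels and up to the stop, pressed it for a second at about 6.5 N (dowels) and 8 N (stop, board friction included), and let go; the pictures then showed it meeting all three, and the job was handed in at about 26 s, with no verdict returned.

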